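# Hold the humidity paddle in the germination chamber

### The job

The humidity in the clear germination chamber has to be checked. Pull the flat blanking plate up out of the port in the chamber's lid and lean it, head up, with its flat side against the test-tube rack, standing by itself at a clear slant (about 20 degrees from upright) with its foot on the bench; then take the hand-held paddle probe from its cradle, lower its blade through the port without forcing it, and finish the program while still holding the probe there: still, upright, hanging freely in the gripper with its tip about 6 cm below the top of the port. Leave everything else on the bench where it is.

Things in the scene. Friction and masses are not known exactly. Their poses are not given: they have to be found in the camera images.
- chamber: fixed germination chamber: box with clear walls and a white lid, 180 (x) x 220 (y) x 107 mm high, with small dishes on its floor whose tops are 90 mm below the top of the port. Origin: centre of its underside, z up
- port (a point): centre of the slot's mouth, on top of the grey collar (46 x 90 mm, 8 mm above the lid), 115 mm above the bench, 20 mm from the chamber's centre towards its -x side; chamber's axes. The slot, 12 mm (x) by 52 mm (y), goes straight down through the 20 mm thick collar; 4 mm 45-degree chamfer round its mouth. Nothing else stands over 4 mm above the lid
- blank: loose blanking plate: flat T of white plastic, 10 mm thick (x), 0.1 kg. Lower part 50 mm wide (y), 80 mm tall; head above it 70 mm wide, 45 mm tall; 125 mm in all. Origin: centre of its foot (lower end), z towards the head. At the start it stands in the port, shoulders resting on the collar, the head rising 45 mm above it, same axes as the chamber
- rack: fixed white test-tube rack, 70 (x) x 170 (y) x 70 mm high; its long sides are plane, the upper edge is that of a full-length shelf. Four stoppered tubes rise to 108 mm above the bench, all within 32 mm of its two ends (y); the middle 105 mm of the top carries nothing. Origin: centre of its underside, z up
- probe: loose hand-held humidity probe, 0.13 kg, 180 mm tall. Blade: metal, 10 mm thick (x), 50 mm wide (y), 100 mm long, dark sensor openings 12 to 32 mm above the tip. Handle above it: grey, 26 (x) x 36 (y) x 80 mm. Origin: centre of the blade's tip, z towards the handle. At the start it stands upright in the cradle, tip 10 mm above the bench
- cradle: fixed grey stand of the probe: foot 90 (x) x 110 (y) x 10 mm and a block 40 x 80 mm whose top is 70 mm above the bench, with a straight pocket of 12 x 52 mm, 60 mm deep, in which the blade stands. Origin: centre of its underside, z up; the pocket is at its centre, same axes as the probe at the start
- loaf_tray: bystander, leave alone: empty foil loaf tray 105 x 200 x 55 mm, origin at the centre of its underside
- petri_stack: bystander, leave alone: two stacked clear Petri dishes, diameter 90, 30 mm high, origin at the centre of the underside
- forceps: bystander, leave alone: steel forceps lying flat, 140 mm long along x, 7 mm high, origin near their middle on the bench
- timer: bystander, leave alone: flat white bench timer 70 x 70 x 18 mm, origin at the centre of its underside
- jar: bystander, leave alone: amber jar with black lid, diameter 60, 85 mm high, origin at the centre of its underside
- beaker: bystander, leave alone: glass beaker, diameter 72, 95 mm high, origin at the centre of its underside
- wash_bottle: bystander, leave alone: white wash bottle, diameter 68, 195 mm high with its bent spout, origin at the centre of its underside
Not all that is in view belongs to the job. What is meant by the probe is not purple or turquoise, and is the smaller of those in its own colour.

How it is judged:
On the way, in this order (a step that is already met when the one before it is completed fails the run):
1. the blanking plate leans by itself against the rack, head up, foot on the bench, let go (angle between blank's own z axis and vertical between 0.12 and 0.7 rad and angle between blank's own y axis and vertical between 1.42 and 1.72 rad and height (world z) of blank below 0.012 m and contact force between blank and rack above 0.03 N and contact force between blank and the fingers below 0.05 N and linear speed of blank below 0.02 m/s), for 0.3 s.
2. the probe's blade is through the port, tip 45 to 78 mm below its top (z of probe in the frame of port between -0.078 and -0.045 m and horizontal distance between probe and port below 0.006 m and angle between probe's own z axis and vertical below 0.08 rad), for 0.2 s.
At the end, for the whole second after the job is handed in: Probe held in the gripper (over 2 N), still, within 0.08 rad of upright, tip 45 to 78 mm below the top of the port, pressing on the chamber under 6 N; plate let go, at rest, touching the rack, head up 0.12 to 0.70 rad from upright, width level within 0.15 rad, foot centre below 12 mm (all of step 1 and all of step 2 and contact force between probe and the fingers above 2 N and contact force between probe and chamber below 6 N and linear speed of probe below 0.02 m/s); the arm keeps its last pose, push and grip.
It fails at once if the probe is forced against the chamber with more than 30 N (contact force between probe and chamber above 30 N).
It fails at once if a bystander is moved by more than 25 mm (distance of any of loaf_tray, petri_stack, forceps, timer, jar, beaker, wash_bottle from where it was at the start of the episode above 0.025 m).
It also fails if it takes over 67 s, if anything falls off the work surface, if the arm or the gripper's body presses on something with over 40 N, if the wrist force passes 120 N, or if a joint passes its speed limit or range.

### The arm

A 6-joint arm with a two-finger parallel gripper is mounted at the origin on the work surface. World frame = base frame: x ahead of the robot, y to its left, z up, the work surface at z = 0. Lengths are in m, angles in rad, forces in N, time in s.
With the tool pointing down it reaches from about 0.325 to 0.85 m from the base axis. Payload 15.5 kg.
Tool frame: the origin (TCP) lies at the very end of the fingers, on their centre line; the grasp point (between the pads) lies 19 mm behind it; z points along the fingers, y is the line along which they close (so a half turn about z gives the same grasp; the last joint's range is limited). The gripper opens to 91 mm and grips with 3 to 60 N. Pads are 32 mm wide; open, the fingers measure 118 mm over their backs; the gripper's body (76 mm by 178 mm) begins 60 mm behind the grasp point.
Start: joints at [1.111, 0.494, 1.345, -0, 1.302, -0.096], TCP at [0.222, 0.584, 0.214] pointing down, gripper open.
Joint ranges: [-2.91, 2.91], [-0.82, 2.16], [0.22, 2.67], [-1.22, 4.37], [0.12, 2.79], [-3.08, 3.08]. Speed limits (rad/s): [1.89, 1.89, 2.57, 3.01, 3.01, 3.01].

### API

Orientations are given as a rotation vector (axis times angle).
In Python, from station import readout, camera, calibration, job_done gives the robot as it stands.
- The arm moves only by the tool carry_out, never from a script. Its argument "steps" is a list of rows, each an object with "twist": the turn, a rotation vector about the tool's x, y, z in units of 180 degrees (1.0 is 180 degrees), a list of three; "slide": the shift along the tool's x, y, z in units of 0.03 m (1.0 is 0.03 m), a list of three; "hand": the closure, from -1 (fully open) to 1 (shut). A call has 1 to 10 rows; each row shifts and turns the commanded pose from where the row before left it, along the tool's axes as they then stand; what a row does not reach is not made up. A row lasts 1/8 s, in which the tool goes at most 62.5 mm and 10.7 degrees, less where a joint would pass 70% of its speed; a pose out of reach is approached as far as the arm can. A call with a number of a shift or a turn outside -1 to 1 is refused whole. A call with a gripper value outside its range is refused whole. The fingers move at their own pace and stop on an object; "newtons" is the grip in N (left out, the last holds). Time passes only in rows, so rows that do not move let the fingers close. It gives the time, the measured TCP pose, the force, the opening and the grip force at its end, in the units of the state.
- readout.state(): the state, without advancing time (a new reading comes with each control period).
- camera(name): name is "scene" or "top" or "wrist"; returns the picture (420x560x3 uint8, red, green, blue); there is no depth.
- calibration(name): a dict with "camera_matrix" (3x3 intrinsics, pixels), "pose" (4x4, takes a point from camera to world coordinates); the wrist camera has in their place "tool_from_camera" (4x4, takes a point from camera to tool coordinates, whose origin is the TCP and whose axes are the flange's). Camera axes: x right, y down, z forward; pixel columns grow to the right and rows downward; lengths in m; the calibration is good to about 2 mm. The wrist camera is an equidistant fisheye: a pixel r from the principal point sees the ray r / f radians off the axis. A picture is of the moment at which its call begins: read the wrist's pose just before it. calibration takes no time and is no camera call.
- job_done(): hands the job in; it is judged then, once.
The state is a dict: "time_s": time; "joints": joint angles; "joint_vel": joint speeds; "joint_efforts": joint torques, N m; "ee_pos": TCP position; "orientation": TCP orientation; "wrist_force": force on the tool from outside, world axes, zero at the start; "moment": the same for the moment, N m; "grip_width": opening from 0.0 (shut) to 1.0 (fully open); "grip_force": force on a finger pad.
Only numpy, scipy, OpenCV 4.12 (cv2) and the standard library are available. Lean on these libraries where they do the work, as an engineer would, in place of code of your own. Each camera call takes 0.05 s, during which the arm holds its last target. There are 200 camera calls.

## Working session

There is one attempt and no reset: what is moved stays moved. The work goes in short steps, Python scripts to look and compute and a tool call to move; the robot and the scene stay as the last step left them, time stands still between calls to the robot, and variables do not carry over. Pictures are saved under pics/ and viewed, at most 10 in all, crops included, and the job is handed in when it is done.

Besides the shell and the picture viewer there is one more tool, called as name(argument=value, ...), one argument or row to a line, values as JSON. carry_out: Moves the arm, as the interface text tells. Its arguments: {"type":"object","properties":{"steps":{"type":"array"},"newtons":{"type":"number"}},"required":["steps"]}

```bash
mkdir -p pics; ls
cat > h.py <<'E'
import numpy as np, cv2
from station import readout, camera, calibration, job_done
def grab(n,f):
    im=camera(n); cv2.imwrite(f'pics/{f}.png',im[:,:,::-1]); return im
def ray(n,u,v):
    c=calibration(n); K=np.array(c['camera_matrix']); T=np.array(c['pose'])
    d=T[:3,:3]@np.linalg.solve(K,[u,v,1.]); return T[:3,3],d
def onz(n,u,v,z):
    o,d=ray(n,u,v); return (o+d*(z-o[2])/d[2]).round(4)
def proj(n,p):
    c=calibration(n); K=np.array(c['camera_matrix']); T=np.linalg.inv(np.array(c['pose']))
    q=K@(T[:3,:3]@np.array(p)+T[:3,3]); return (q[:2]/q[2]).round(1)
E
python3 - <<'E'
from h import *
a=grab('scene','s0');b=grab('top','t0')
for n in('scene','top'):
    c=calibration(n);print(np.array(c['camera_matrix']).round(1).tolist(),np.array(c['pose']).round(3).tolist())
print(np.array(calibration('wrist')['tool_from_camera']).round(3).tolist(), {k:v for k,v in calibration('wrist').items() if 'tool' not in k})
print(readout.state())
E
```

```text
pics
[[544.5, 0.0, 270.7], [0.0, 544.5, 211.4], [0.0, 0.0, 1.0]] [[-0.635, 0.595, -0.493, 1.28], [0.773, 0.495, -0.397, 0.628], [0.008, -0.633, -0.774, 1.337], [0.0, 0.0, 0.0, 1.0]]
[[389.5, 0.0, 276.2], [0.0, 389.5, 209.7], [0.0, 0.0, 1.0]] [[0.019, -0.987, 0.159, 0.306], [-1.0, -0.021, -0.011, 0.012], [0.014, -0.159, -0.987, 1.195], [0.0, 0.0, 0.0, 1.0]]
[[-0.0, -0.968, -0.25, 0.071], [1.0, -0.0, 0.0, -0.0], [-0.001, -0.25, 0.968, -0.17], [0.0, 0.0, 0.0, 1.0]] {'camera_matrix': array([[325.1922621 ,   0.        , 281.145004  ],
       [  0.        , 325.1922621 , 210.41103837],
       [  0.        ,   0.        ,   1.        ]])}
{'time_s': 0.1, 'joints': array([ 1.11150285e+00,  4.94088735e-01,  1.34608472e+00, -3.09312414e-05,
        1.30248045e+00, -9.54934399e-02]), 'joint_vel': array([ 0.00125136,  0.00032523, -0.00131266, -0.00070971, -0.00127611,
        0.00115704]), 'joint_efforts': array([ 1.31631623e-03, -8.80232549e+01, -3.82538295e+01,  7.10054068e-02,
        4.81736823e-02, -6.39267455e-05]), 'ee_pos': array([0.22224208, 0.58378299, 0.21341271]), 'orientation': array([-5.68249473e-01, -3.08950620e+00,  1.61597070e-03]), 'wrist_force': array([-0.59961497, -0.08496777, -0.60468067]), 'moment': array([-0.03574065, -0.04872325,  0.01942952]), 'grip_force': 0.0, 'grip_width': 1.0001341794192682}
```

View pics/s0.png

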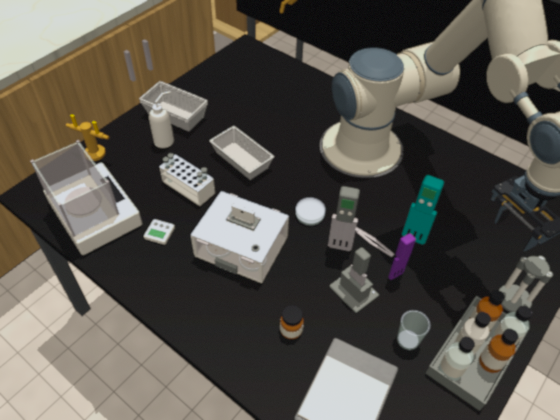

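View pics/t0.png

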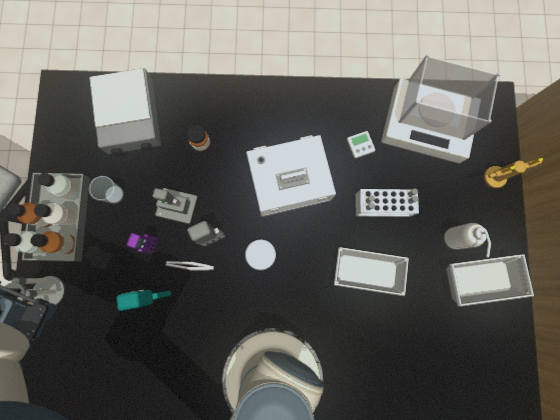

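Candidates for the probe: the grey one in the light grey foot (scene 358,270; top 175,203), the bigger grey one (scene 343,218; top 205,233), purple (scene 401,257) and turquoise (scene 425,208). The first is the smaller grey one and stands in the cradle with its 90x110 foot. I'll confirm that in a crop.

Run:
```python
import cv2,numpy as np
s=cv2.imread('pics/s0.png');t=cv2.imread('pics/t0.png')
r=lambda im,x,y,w,h,k:cv2.resize(im[y:y+h,x:x+w],None,fx=k,fy=k,interpolation=cv2.INTER_CUBIC)
a=r(s,310,170,100,150,4)   # 400x600
b=r(t,145,180,100,75,4)    # 400x300
c=r(t,240,130,100,75,4) # 400x300
cv2.imwrite('pics/c1.png',np.hstack([a,np.vstack([b,c])]))
d=r(s,150,145,145,140,4)[:560]; cv2.imwrite('pics/c2.png',np.vstack([d[:, :580]]))
```

```text
(no output)
```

View pics/c1.png

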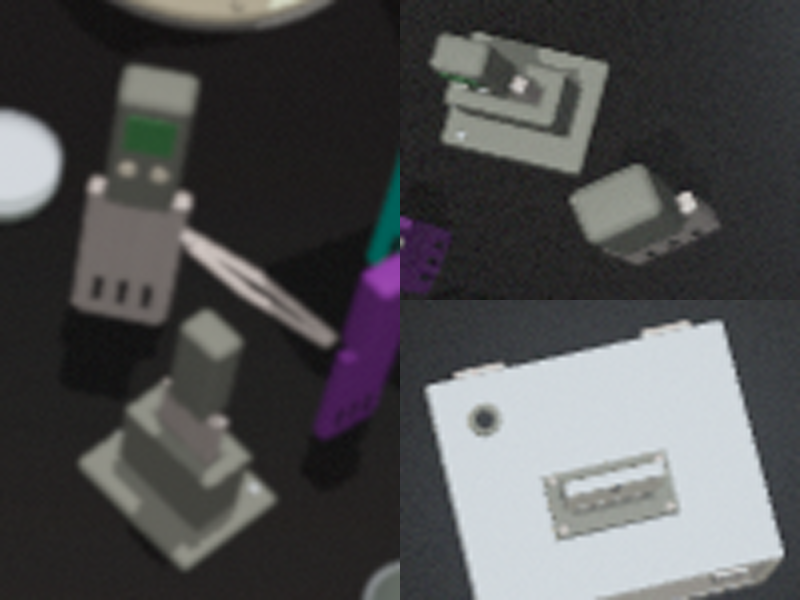

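View pics/c2.png

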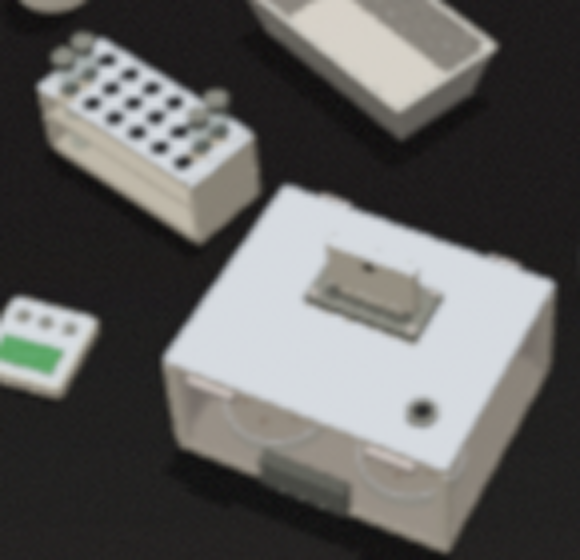

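The crop confirms it: the smaller grey probe stands in the cradle, and the larger free-standing grey one at top (205,233) is the decoy. The collar (top ~293,178) holds the white plate, and the rack's mid-top is free.

Run:
```python
from h import *
t=cv2.imread('pics/t0.png').astype(int)
def q(x,y,ox,oy,dx,dy): return ((x-dx+.5)/4-.5+ox,(y-dy+.5)/4-.5+oy)
T=lambda x,y:q(x,y,240,130,400,300); C=lambda x,y:q(x,y,145,180,400,0)
S=lambda x,y:q(x,y,150,145,0,0); S1=lambda x,y:q(x,y,310,170,0,0)
print('top collar'); 
for p in [(545,478),(665,450),(678,512),(558,540)]: print(onz('top',*T(*p),.115))
print('top lid');
for p in [(428,386),(722,320),(783,552)]: print(onz('top',*T(*p),.107))
print('scene lid')
for p in [(285,185),(554,283),(447,468),(165,358)]: print(onz('scene',*S(*p),.107))
print('scene collar')
for p in [(305,298),(413,340),(442,298)]: print(onz('scene',*S(*p),.115))
print('scene rack top')
for p in [(40,88),(190,183),(257,137),(100,38)]: print(onz('scene',*S(*p),.07))
print('scene cradle foot')
for p in [(80,463),(185,569),(277,497)]: print(onz('scene',*S1(*p),.01))
print('top cradle foot')
for p in [(478,33),(608,66),(582,173),(442,140)]: print(onz('top',*C(*p),.01))
print('scene probe top')
for p in [(182,345),(210,309),(243,326),(215,362)]: print(onz('scene',*S1(*p),.19))
print('top probe top', [onz('top',*C(*p),.19) for p in [(440,35),(492,46),(482,85),(432,70)]])
# rack in top view
m=((t.min(2)>140)).astype(np.uint8); m2=np.zeros_like(m); m2[183:222,345:428]=m[183:222,345:428]
m2=cv2.morphologyEx(m2,cv2.MORPH_CLOSE,np.ones((9,9)))
r=cv2.minAreaRect(np.argwhere(m2)[:,::-1].astype(np.float32)); print(r)
print([onz('top',*p,.07) for p in cv2.boxPoints(r)])
for n,uv,z in [('timer',(361,145),.018),('tray',(372,248),.055),('tray b',(340,248),.055),('jar',(198,137),.085),('wash',(470,236),.15),('otherprobe',(203,232),.2)]: print(n,onz('top',*uv,z))
from scipy.spatial.transform import Rotation as R
print(R.from_rotvec(readout.state()['orientation']).as_matrix().round(3))
```

```text
top collar
[0.5828 0.0031 0.115 ]
[ 0.6053 -0.0824  0.115 ]
[ 0.5601 -0.0919  0.115 ]
[ 0.5379 -0.007   0.115 ]
top lid
[0.6513 0.089  0.107 ]
[ 0.7064 -0.1241  0.107 ]
[ 0.5344 -0.1679  0.107 ]
scene lid
[ 0.5321 -0.1686  0.107 ]
[0.477  0.0455 0.107 ]
[0.6499 0.0895 0.107 ]
[ 0.7055 -0.1232  0.107 ]
scene collar
[ 0.6071 -0.0792  0.115 ]
[0.5863 0.0048 0.115 ]
[ 0.5443 -0.0038  0.115 ]
scene rack top
[ 0.5591 -0.4142  0.07  ]
[ 0.5551 -0.2504  0.07  ]
[ 0.4866 -0.2438  0.07  ]
[ 0.4885 -0.4182  0.07  ]
scene cradle foot
[0.5385 0.2479 0.01  ]
[0.5614 0.3524 0.01  ]
[0.4728 0.3705 0.01  ]
top cradle foot
[0.558  0.3473 0.01  ]
[0.5342 0.2457 0.01  ]
[0.4506 0.2612 0.01  ]
[0.4738 0.3694 0.01  ]
scene probe top
[0.526  0.2986 0.19  ]
[0.4908 0.2968 0.19  ]
[0.4885 0.3206 0.19  ]
[0.5235 0.3221 0.19  ]
top probe top [array([0.5179, 0.3211, 0.19  ]), array([0.5113, 0.2866, 0.19  ]), array([0.4852, 0.2915, 0.19  ]), array([0.4944, 0.3247, 0.19  ])]
((388.0, 202.0), (26.0, 60.0), 90.0)
[array([ 0.5545, -0.2411,  0.07  ]), array([ 0.5585, -0.4196,  0.07  ]), array([ 0.4805, -0.4165,  0.07  ]), array([ 0.4768, -0.24  ,  0.07  ])]
timer [ 0.7081 -0.2643  0.018 ]
tray [ 0.3822 -0.2831  0.055 ]
tray b [ 0.3803 -0.1892  0.055 ]
jar [0.6984 0.236  0.085 ]
wash [ 0.4136 -0.5252  0.15  ]
otherprobe [0.4047 0.1871 0.2   ]
[[-0.935  0.356 -0.   ]
 [ 0.356  0.935 -0.001]
 [ 0.    -0.001 -1.   ]]
```

```bash
cat >> h.py <<'E'
from scipy.spatial.transform import Rotation as Rt
def down(yaw,tilt=0):
    """tool z down, tool y at world angle yaw (deg); tilt deg about tool x"""
    a=np.radians(yaw); y=np.array([np.cos(a),np.sin(a),0]); z=np.array([0,0,-1.])
    return Rt.from_matrix(np.array([np.cross(y,z),y,z]).T)*Rt.from_euler('x',tilt,degrees=True)
def pose():
    s=readout.state(); return s['ee_pos'],Rt.from_rotvec(s['orientation'])
def rows(start,legs,hand=-1):
    """legs: (pos,R,n); prints rows of rounded numbers"""
    p,r=np.array(start[0]),start[1]; o=[]
    for P,Q,n in legs:
        for k in range(n,0,-1):
            sl=(r.inv().apply(np.array(P)-p)/k/.03).round(2)
            tw=((r.inv()*Q).as_rotvec()/k/np.pi).round(4)
            assert abs(sl).max()<=1 and np.linalg.norm(tw)*180<10.7,(sl,tw)
            o.append('{"twist":%s,"slide":%s,"hand":%s}'%((tw+0.).tolist(),(sl+0.).tolist(),hand)); p=p+r.apply(sl*.03); r=r*Rt.from_rotvec(tw*np.pi)
    for i in range(0,len(o),10): print('['+',\n'.join(o[i:i+10])+']\n')
    print('end',p.round(4),r.as_matrix().round(3).tolist())
E
python3 - <<'E'
from h import *
rows(pose(),[((.26,.50,.32),down(60),4),((.572,-.044,.29),down(14.5),16)])
E
```

```text
Traceback (most recent call last):
  File "h.py", line 27, in rows
    assert abs(sl).max()<=1 and np.linalg.norm(tw)*180<10.7,(sl,tw)
           ^^^^^^^^^^^^^^^^^^^^^^^^^^^^^^^^^^^^^^^^^^^^^^^^
AssertionError: (array([-1.13, -0.66,  0.06]), array([-0.    ,  0.    ,  0.0158]))
```

Run:
```python
from h import *
rows(pose(),[((.27,.50,.32),down(58),4),((.572,-.044,.26),down(14.5),22)])
```

```text
[{"twist":[-0.0001, 0.0, 0.0155],"slide":[-0.62, -0.51, -0.89],"hand":-1},
{"twist":[-0.0001, 0.0, 0.0155],"slide":[-0.64, -0.48, -0.89],"hand":-1},
{"twist":[-0.0001, 0.0, 0.0155],"slide":[-0.67, -0.45, -0.89],"hand":-1},
{"twist":[0.0, 0.0, 0.0155],"slide":[-0.69, -0.42, -0.88],"hand":-1},
{"twist":[0.0, 0.0, 0.011],"slide":[-0.82, -0.46, 0.09],"hand":-1},
{"twist":[0.0, 0.0, 0.011],"slide":[-0.84, -0.43, 0.09],"hand":-1},
{"twist":[0.0, 0.0, 0.011],"slide":[-0.85, -0.4, 0.09],"hand":-1},
{"twist":[0.0, 0.0, 0.011],"slide":[-0.87, -0.37, 0.09],"hand":-1},
{"twist":[0.0, 0.0, 0.011],"slide":[-0.88, -0.34, 0.09],"hand":-1},
{"twist":[0.0, 0.0, 0.011],"slide":[-0.89, -0.31, 0.09],"hand":-1}]

[{"twist":[0.0, 0.0, 0.011],"slide":[-0.9, -0.28, 0.09],"hand":-1},
{"twist":[0.0, 0.0, 0.011],"slide":[-0.91, -0.24, 0.09],"hand":-1},
{"twist":[0.0, 0.0, 0.011],"slide":[-0.92, -0.21, 0.09],"hand":-1},
{"twist":[0.0, 0.0, 0.011],"slide":[-0.93, -0.18, 0.09],"hand":-1},
{"twist":[0.0, 0.0, 0.011],"slide":[-0.93, -0.15, 0.09],"hand":-1},
{"twist":[0.0, 0.0, 0.011],"slide":[-0.94, -0.12, 0.09],"hand":-1},
{"twist":[0.0, 0.0, 0.011],"slide":[-0.94, -0.08, 0.09],"hand":-1},
{"twist":[0.0, 0.0, 0.011],"slide":[-0.94, -0.05, 0.09],"hand":-1},
{"twist":[0.0, 0.0, 0.011],"slide":[-0.94, -0.02, 0.09],"hand":-1},
{"twist":[0.0, 0.0, 0.0109],"slide":[-0.94, 0.01, 0.09],"hand":-1}]

[{"twist":[0.0, 0.0, 0.011],"slide":[-0.94, 0.05, 0.09],"hand":-1},
{"twist":[0.0, 0.0, 0.0109],"slide":[-0.94, 0.08, 0.09],"hand":-1},
{"twist":[0.0, 0.0, 0.011],"slide":[-0.94, 0.11, 0.09],"hand":-1},
{"twist":[0.0, 0.0, 0.0109],"slide":[-0.93, 0.14, 0.1],"hand":-1},
{"twist":[0.0, 0.0, 0.011],"slide":[-0.93, 0.17, 0.09],"hand":-1},
{"twist":[0.0, 0.0, 0.0109],"slide":[-0.92, 0.2, 0.1],"hand":-1}]

end [ 0.5719 -0.0442  0.26  ] [[-0.251, 0.968, -0.0], [0.968, 0.251, -0.0], [-0.0, -0.0, -1.0]]
```

carry_out(
  steps=[
    {"twist": [0, 0, 0.0155], "slide": [-0.62, -0.5, -0.9], "hand": -1},
    {"twist": [0, 0, 0.0155], "slide": [-0.64, -0.48, -0.9], "hand": -1},
    {"twist": [0, 0, 0.0155], "slide": [-0.67, -0.45, -0.9], "hand": -1},
    {"twist": [0, 0, 0.0155], "slide": [-0.7, -0.42, -0.9], "hand": -1},
    {"twist": [0, 0, 0.011], "slide": [-0.82, -0.46, 0.1], "hand": -1},
    {"twist": [0, 0, 0.011], "slide": [-0.84, -0.43, 0.1], "hand": -1},
    {"twist": [0, 0, 0.011], "slide": [-0.85, -0.4, 0.1], "hand": -1},
    {"twist": [0, 0, 0.011], "slide": [-0.87, -0.37, 0.1], "hand": -1},
    {"twist": [0, 0, 0.011], "slide": [-0.88, -0.34, 0.1], "hand": -1},
    {"twist": [0, 0, 0.011], "slide": [-0.9, -0.3, 0.1], "hand": -1},
  ],
)

```text
time_s: 1.35
ee_pos: [0.353, 0.3508, 0.3036]
orientation: [-1.175, -2.913, 0.001]
wrist_force: [1.4, -0.7, 0.5]
grip_width: 0.999
grip_force: 0.0
```

carry_out(
  steps=[
    {"twist": [0, 0, 0.011], "slide": [-0.9, -0.28, 0.1], "hand": -1},
    {"twist": [0, 0, 0.011], "slide": [-0.9, -0.24, 0.1], "hand": -1},
    {"twist": [0, 0, 0.011], "slide": [-0.92, -0.2, 0.1], "hand": -1},
    {"twist": [0, 0, 0.011], "slide": [-0.93, -0.18, 0.1], "hand": -1},
    {"twist": [0, 0, 0.011], "slide": [-0.93, -0.15, 0.1], "hand": -1},
    {"twist": [0, 0, 0.011], "slide": [-0.94, -0.12, 0.1], "hand": -1},
    {"twist": [0, 0, 0.011], "slide": [-0.94, -0.08, 0.1], "hand": -1},
    {"twist": [0, 0, 0.011], "slide": [-0.94, -0.05, 0.1], "hand": -1},
    {"twist": [0, 0, 0.011], "slide": [-0.94, -0.02, 0.1], "hand": -1},
    {"twist": [0, 0, 0.011], "slide": [-0.94, 0, 0.1], "hand": -1},
  ],
)

```text
time_s: 2.6
ee_pos: [0.4904, 0.1041, 0.2736]
orientation: [-1.659, -2.667, 0.0]
wrist_force: [-0.1, 0.7, 0.0]
grip_width: 0.998
grip_force: 0.0
```

carry_out(
  steps=[
    {"twist": [0, 0, 0.011], "slide": [-0.94, 0.05, 0.1], "hand": -1},
    {"twist": [0, 0, 0.011], "slide": [-0.94, 0.08, 0.1], "hand": -1},
    {"twist": [0, 0, 0.011], "slide": [-0.94, 0.1, 0.1], "hand": -1},
    {"twist": [0, 0, 0.011], "slide": [-0.93, 0.14, 0.1], "hand": -1},
    {"twist": [0, 0, 0.011], "slide": [-0.93, 0.17, 0.1], "hand": -1},
    {"twist": [0, 0, 0.011], "slide": [-0.92, 0.2, 0.1], "hand": -1},
    {"twist": [0, 0, 0], "slide": [0, 0, 0], "hand": -1},
  ],
)

```text
time_s: 3.48
ee_pos: [0.5725, -0.045, 0.2552]
orientation: [-1.927, -2.48, 0.001]
wrist_force: [0.1, 0.1, 0.2]
grip_width: 1.002
grip_force: 0.0
```

```bash
cat >> h.py <<'E'
def wrays(uv):
    c=calibration('wrist'); K=np.array(c['camera_matrix']); M=np.array(c['tool_from_camera']); p,r=pose()
    d=(np.array(uv,float)-K[:2,2])/K[0,0]; th=np.linalg.norm(d,axis=-1,keepdims=True)
    v=np.hstack([np.sin(th)*d/th,np.cos(th)]); return p+r.apply(M[:3,3]),r.apply(v@M[:3,:3].T)
def won(uv,z):
    o,v=wrays(uv); return (o+v*((z-o[2])/v[:,2])[:,None]).round(4)
def wproj(P):
    c=calibration('wrist'); K=np.array(c['camera_matrix']); M=np.linalg.inv(np.array(c['tool_from_camera'])); p,r=pose()
    q=r.inv().apply(np.array(P)-p)@M[:3,:3].T+M[:3,3]; n=np.hypot(q[:,0],q[:,1]); th=np.arctan2(n,q[:,2])
    return (K[:2,2]+K[0,0]*(th/n)[:,None]*q[:,:2]).round(1)
E
python3 - <<'E'
from h import *
print(pose()[0],pose()[1].as_matrix().round(3).tolist(),readout.state()['time_s'],readout.state()['joints'].round(2))
grab('wrist','w1')
a=np.radians(14.5);x=np.array([np.cos(a),np.sin(a),0]);y=np.array([-x[1],x[0],0])
print(wproj([np.array([.572,-.0443,z])+i*x*w+j*y*h for z,w,h in((.115,.023,.045),(.16,.005,.035)) for i in(-1,1) for j in(-1,1)]))
E
```

```text
[ 0.57254492 -0.04504438  0.25517874] [[-0.247, 0.969, -0.001], [0.969, 0.247, -0.0], [0.0, -0.001, -1.0]] 3.475 [-0.18  0.38  1.41 -0.    1.34 -0.43]
[[259.5 244.5]
 [257.8 155.6]
 [304.6 244.4]
 [305.9 155.5]
 [276.4 251.7]
 [275.9 172.1]
 [287.8 251.7]
 [288.1 172.1]]
```

View pics/w1.png

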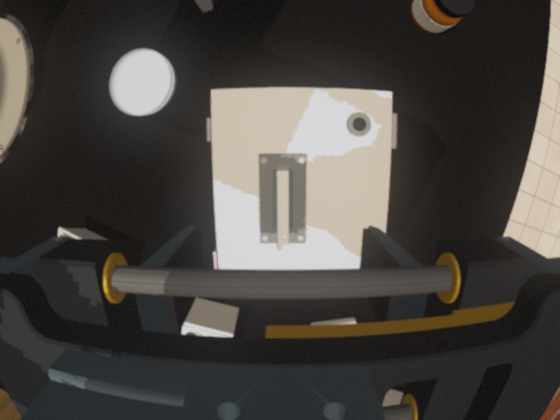

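The wrist view shows the collar (259-307, 153-243) and plate (277-289, 170-250) where I predicted them, within 2 px. So I can descend and grip.

carry_out(
  steps=[
    {"twist": [0, 0, 0], "slide": [0, 0, 0.9], "hand": -1},
    {"twist": [0, 0, 0], "slide": [0, 0, 0.9], "hand": -1},
    {"twist": [0, 0, 0], "slide": [0, 0, 0.9], "hand": -0.5},
    {"twist": [0, 0, 0], "slide": [0, 0, 0.9], "hand": -0.2},
    {"twist": [0, 0, 0], "slide": [0, 0, 0.8], "hand": 0},
    {"twist": [0, 0, 0], "slide": [0, 0, 0], "hand": 1},
    {"twist": [0, 0, 0], "slide": [0, 0, 0], "hand": 1},
    {"twist": [0, 0, 0], "slide": [0, 0, 0], "hand": 1},
    {"twist": [0, 0, 0], "slide": [0, 0, 0], "hand": 1},
    {"twist": [0, 0, 0], "slide": [0, 0, 0], "hand": 1},
  ],
  newtons=15,
)

```text
time_s: 4.78
ee_pos: [0.5724, -0.0437, 0.1243]
orientation: [1.924, 2.482, 0.0]
wrist_force: [-0.0, -0.8, 0.7]
grip_width: 0.15
grip_force: 0.0
```

carry_out(
  steps=[
    {"twist": [0, 0, 0], "slide": [0, 0, 0], "hand": 1},
    {"twist": [0, 0, 0], "slide": [0, 0, 0], "hand": 1},
    {"twist": [0, 0, 0], "slide": [0, 0, 0], "hand": 1},
  ],
)

```text
time_s: 5.15
ee_pos: [0.5724, -0.0437, 0.1242]
orientation: [1.925, 2.483, 0.0]
wrist_force: [-1.2, 0.1, 5.7]
grip_width: 0.107
grip_force: 15.0
```

Run:
```python
from h import *
a=np.radians(1.4);n=np.array([np.cos(a),np.sin(a),0]);z=np.array([0,0,1.])
t=np.radians(20);u=-np.sin(t)*n+np.cos(t)*z
F=np.array([.557,-.331,0])+n*(.0302+.002)+z*.003
P=F+.089*u; print(P)
p,r=pose()
rows((p,r),[(p+[0,0,.11],r,4),(P+[.02,0,.15],down(1.4,-20),12),(P+[0,0,.03],down(1.4,-20),5)],1)
```

```text
[ 0.55875968 -0.33095699  0.08663264]
[{"twist":[0.0, 0.0, 0.0],"slide":[0.0, 0.0, -0.92],"hand":1},
{"twist":[0.0, 0.0, 0.0],"slide":[0.0, 0.0, -0.92],"hand":1},
{"twist":[0.0, 0.0, 0.0],"slide":[0.0, 0.0, -0.91],"hand":1},
{"twist":[0.0, 0.0, 0.0],"slide":[0.0, 0.0, -0.92],"hand":1},
{"twist":[-0.0092, -0.001, 0.006],"slide":[-0.78, -0.18, -0.01],"hand":1},
{"twist":[-0.0092, -0.0011, 0.006],"slide":[-0.78, -0.17, -0.01],"hand":1},
{"twist":[-0.0092, -0.001, 0.006],"slide":[-0.78, -0.15, -0.01],"hand":1},
{"twist":[-0.0092, -0.0011, 0.006],"slide":[-0.79, -0.14, -0.01],"hand":1},
{"twist":[-0.0092, -0.001, 0.006],"slide":[-0.79, -0.12, -0.01],"hand":1},
{"twist":[-0.0092, -0.0011, 0.006],"slide":[-0.79, -0.11, -0.01],"hand":1}]

[{"twist":[-0.0092, -0.001, 0.0059],"slide":[-0.79, -0.09, -0.02],"hand":1},
{"twist":[-0.0092, -0.0011, 0.006],"slide":[-0.79, -0.07, -0.01],"hand":1},
{"twist":[-0.0092, -0.001, 0.0059],"slide":[-0.8, -0.06, -0.02],"hand":1},
{"twist":[-0.0092, -0.0011, 0.006],"slide":[-0.8, -0.05, -0.01],"hand":1},
{"twist":[-0.0092, -0.001, 0.0059],"slide":[-0.8, -0.03, -0.01],"hand":1},
{"twist":[-0.0093, -0.0011, 0.006],"slide":[-0.79, -0.01, -0.01],"hand":1},
{"twist":[0.0, 0.0, 0.0],"slide":[0.0, -0.4, 0.71],"hand":1},
{"twist":[0.0, 0.0, 0.0],"slide":[0.0, -0.4, 0.7],"hand":1},
{"twist":[0.0, 0.0, 0.0],"slide":[0.0, -0.4, 0.71],"hand":1},
{"twist":[0.0, 0.0, 0.0],"slide":[0.01, -0.4, 0.7],"hand":1}]

[{"twist":[0.0, 0.0, 0.0],"slide":[0.0, -0.39, 0.71],"hand":1}]

end [ 0.5589 -0.3311  0.1166] [[-0.024, 0.939, 0.342], [1.0, 0.023, 0.008], [-0.0, 0.342, -0.94]]
```

carry_out(
  steps=[
    {"twist": [0, 0, 0], "slide": [0, 0, -0.9], "hand": 1},
    {"twist": [0, 0, 0], "slide": [0, 0, -0.9], "hand": 1},
    {"twist": [0, 0, 0], "slide": [0, 0, -0.9], "hand": 1},
    {"twist": [0, 0, 0], "slide": [0, 0, -0.95], "hand": 1},
    {"twist": [-0.0092, -0.001, 0.006], "slide": [-0.78, -0.18, 0], "hand": 1},
    {"twist": [-0.0092, -0.001, 0.006], "slide": [-0.78, -0.17, 0], "hand": 1},
    {"twist": [-0.0092, -0.001, 0.006], "slide": [-0.78, -0.15, 0], "hand": 1},
    {"twist": [-0.0092, -0.001, 0.006], "slide": [-0.79, -0.14, 0], "hand": 1},
    {"twist": [-0.0092, -0.001, 0.006], "slide": [-0.79, -0.12, 0], "hand": 1},
    {"twist": [-0.0092, -0.001, 0.006], "slide": [-0.79, -0.1, 0], "hand": 1},
  ],
)

```text
time_s: 6.4
ee_pos: [0.5754, -0.188, 0.2322]
orientation: [1.98, 2.274, 0.19]
wrist_force: [0.4, 0.5, -1.0]
grip_width: 0.106
grip_force: 15.0
```

carry_out(
  steps=[
    {"twist": [-0.0092, -0.001, 0.006], "slide": [-0.79, -0.09, 0], "hand": 1},
    {"twist": [-0.0092, -0.001, 0.006], "slide": [-0.79, -0.07, 0], "hand": 1},
    {"twist": [-0.0092, -0.001, 0.006], "slide": [-0.8, -0.06, 0], "hand": 1},
    {"twist": [-0.0092, -0.001, 0.006], "slide": [-0.8, -0.05, 0], "hand": 1},
    {"twist": [-0.0092, -0.001, 0.006], "slide": [-0.8, -0.03, 0], "hand": 1},
    {"twist": [-0.0092, -0.001, 0.006], "slide": [-0.8, 0, 0], "hand": 1},
    {"twist": [0, 0, 0], "slide": [0, 0, 0], "hand": 1},
  ],
)

```text
time_s: 7.28
ee_pos: [0.5792, -0.3324, 0.2308]
orientation: [2.013, 2.057, 0.364]
wrist_force: [0.1, 0.1, -1.1]
grip_width: 0.104
grip_force: 15.0
```

Run:
```python
from h import *
p,r=pose();P=np.array([.5588,-.331,.0866])
rows((p,r),[(P+[0.003,0,.04],down(1.4,-20),6),(P+[0.0,0,.004],down(1.4,-20),3)],1)
s=grab('scene','s1')
```

```text
[{"twist":[-0.0001, -0.0001, -0.0002],"slide":[0.01, -0.29, 0.51],"hand":1},
{"twist":[-0.0001, -0.0001, -0.0002],"slide":[0.01, -0.29, 0.51],"hand":1},
{"twist":[-0.0001, -0.0001, -0.0002],"slide":[0.01, -0.29, 0.51],"hand":1},
{"twist":[-0.0001, -0.0001, -0.0002],"slide":[0.01, -0.29, 0.51],"hand":1},
{"twist":[0.0, 0.0, -0.0001],"slide":[0.01, -0.29, 0.51],"hand":1},
{"twist":[-0.0001, -0.0001, -0.0002],"slide":[0.0, -0.28, 0.52],"hand":1},
{"twist":[0.0, 0.0, 0.0],"slide":[0.0, -0.17, 0.36],"hand":1},
{"twist":[0.0, 0.0, 0.0],"slide":[0.0, -0.17, 0.37],"hand":1},
{"twist":[0.0, 0.0, 0.0],"slide":[0.01, -0.16, 0.36],"hand":1}]

end [ 0.5589 -0.3309  0.0907] [[-0.024, 0.939, 0.342], [1.0, 0.023, 0.008], [-0.0, 0.342, -0.94]]
```

carry_out(
  steps=[
    {"twist": [0, 0, 0], "slide": [0.01, -0.29, 0.51], "hand": 1},
    {"twist": [0, 0, 0], "slide": [0.01, -0.29, 0.51], "hand": 1},
    {"twist": [0, 0, 0], "slide": [0.01, -0.29, 0.51], "hand": 1},
    {"twist": [0, 0, 0], "slide": [0.01, -0.29, 0.51], "hand": 1},
    {"twist": [0, 0, 0], "slide": [0.01, -0.29, 0.51], "hand": 1},
    {"twist": [0, 0, 0], "slide": [0, -0.28, 0.52], "hand": 1},
    {"twist": [0, 0, 0], "slide": [0, -0.17, 0.36], "hand": 1},
    {"twist": [0, 0, 0], "slide": [0, -0.17, 0.36], "hand": 1},
    {"twist": [0, 0, 0], "slide": [0, -0.16, 0.36], "hand": 1},
    {"twist": [0, 0, 0], "slide": [0, 0, 0], "hand": 1},
  ],
)

```text
time_s: 8.57
ee_pos: [0.5591, -0.3293, 0.0907]
orientation: [2.012, 2.059, 0.364]
wrist_force: [-0.4, 0.2, -1.5]
grip_width: 0.109
grip_force: 15.0
```

carry_out(
  steps=[
    {"twist": [0, 0, 0], "slide": [0, -0.01, 0.03], "hand": 1},
    {"twist": [0, 0, 0], "slide": [0, -0.01, 0.03], "hand": 1},
    {"twist": [0, 0, 0], "slide": [0, -0.01, 0.03], "hand": 1},
    {"twist": [0, 0, 0], "slide": [0, 0, 0], "hand": 1},
  ],
)

```text
time_s: 9.07
ee_pos: [0.5595, -0.3298, 0.0888]
orientation: [2.011, 2.058, 0.364]
wrist_force: [0.5, -0.2, -0.4]
grip_width: 0.109
grip_force: 15.0
```

Run:
```python
from h import *
s=grab('scene','s2'); print(pose()[0])
c=cv2.resize(s[140:230,140:240],None,fx=6,fy=6,interpolation=cv2.INTER_CUBIC); cv2.imwrite('pics/c3.png',c[:,:,::-1])
```

```text
[ 0.55955263 -0.32974471  0.08885096]
```

View pics/c3.png

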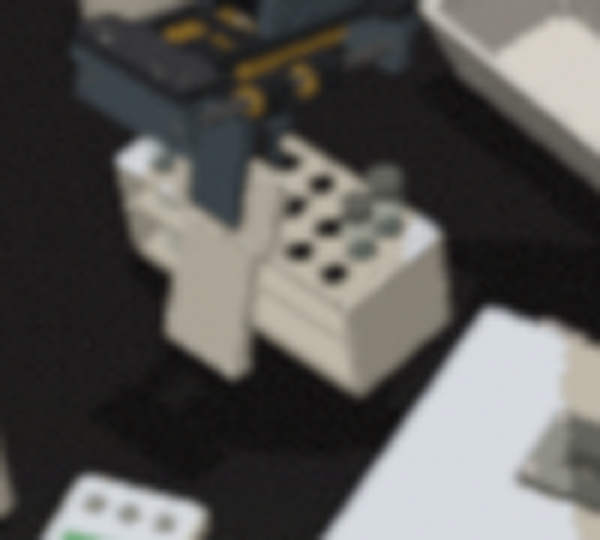

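The plate leans towards the rack with its lower edge (crop 167-245, 345-380) just above the bench, so I'll creep down until it touches.

carry_out(
  steps=[
    {"twist": [0, 0, 0], "slide": [0, -0.02, 0.03], "hand": 1},
    {"twist": [0, 0, 0], "slide": [0, -0.02, 0.03], "hand": 1},
    {"twist": [0, 0, 0], "slide": [0, -0.02, 0.03], "hand": 1},
    {"twist": [0, 0, 0], "slide": [0, 0, 0], "hand": 1},
  ],
)

```text
time_s: 9.62
ee_pos: [0.5587, -0.3297, 0.0856]
orientation: [2.011, 2.058, 0.364]
wrist_force: [-0.3, -0.8, -0.7]
grip_width: 0.109
grip_force: 15.0
```

carry_out(
  steps=[
    {"twist": [0, 0, 0], "slide": [0, -0.01, 0.03], "hand": 1},
    {"twist": [0, 0, 0], "slide": [0, 0, 0], "hand": 1},
  ],
)

```text
time_s: 9.88
ee_pos: [0.5589, -0.3299, 0.0853]
orientation: [2.01, 2.058, 0.364]
wrist_force: [-4.2, 2.2, 10.2]
grip_width: 0.11
grip_force: 15.0
```

carry_out(
  steps=[
    {"twist": [0, 0, 0], "slide": [0, 0, -0.02], "hand": 0.7},
    {"twist": [0, 0, 0], "slide": [0, 0, 0], "hand": 0.6},
    {"twist": [0, 0, 0], "slide": [0, 0, 0], "hand": 0.5},
    {"twist": [0, 0, 0], "slide": [0, 0, 0], "hand": 0.5},
    {"twist": [0, 0, 0], "slide": [0, 0, 0], "hand": 0.5},
  ],
)

```text
time_s: 10.5
ee_pos: [0.5586, -0.3297, 0.0852]
orientation: [2.011, 2.058, 0.364]
wrist_force: [0.1, -0.4, 0.6]
grip_width: 0.252
grip_force: 0.0
```

Run:
```python
from h import *
s=grab('scene','s3'); 
c=cv2.resize(s[140:230,140:240],None,fx=6,fy=6,interpolation=cv2.INTER_CUBIC); cv2.imwrite('pics/c4.png',c[:,:,::-1])
```

```text
(no output)
```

View pics/c4.png

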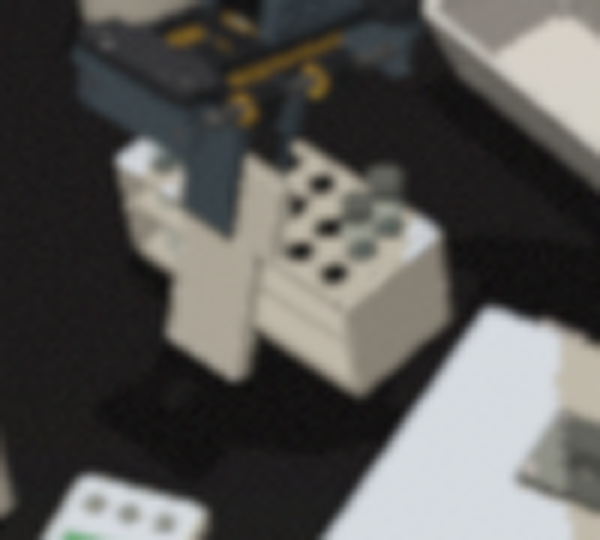

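The plate stands by itself, touching the rack's upper edge, with the fingers clear on both sides. I'll retract along the tool axis and go to the probe.

Run:
```python
from h import *
p,r=pose(); q=p+r.apply([0,0,-.08])
rows((p,r),[(q,r,4),(q+[0.03,.10,.10],down(0,0),6),((.54,.15,.30),down(-8),14),((.505,.308,.27),down(-12.4),6)],-1)
```

```text
[{"twist":[0.0, 0.0, 0.0],"slide":[0.0, 0.0, -0.67],"hand":-1},
{"twist":[0.0, 0.0, 0.0],"slide":[0.0, 0.0, -0.67],"hand":-1},
{"twist":[0.0, 0.0, 0.0],"slide":[0.0, 0.0, -0.66],"hand":-1},
{"twist":[0.0, 0.0, 0.0],"slide":[0.0, 0.0, -0.67],"hand":-1},
{"twist":[0.0185, -0.0003, 0.0012],"slide":[0.55, 0.36, -0.46],"hand":-1},
{"twist":[0.0185, -0.0003, 0.0012],"slide":[0.55, 0.33, -0.48],"hand":-1},
{"twist":[0.0184, -0.0003, 0.0012],"slide":[0.56, 0.3, -0.5],"hand":-1},
{"twist":[0.0185, -0.0003, 0.0013],"slide":[0.55, 0.27, -0.51],"hand":-1},
{"twist":[0.0184, -0.0004, 0.0012],"slide":[0.56, 0.23, -0.53],"hand":-1},
{"twist":[0.0185, -0.0003, 0.0013],"slide":[0.56, 0.2, -0.55],"hand":-1}]

[{"twist":[0.0, 0.0, 0.0032],"slide":[0.91, -0.05, -0.09],"hand":-1},
{"twist":[0.0, 0.0, 0.0032],"slide":[0.9, -0.06, -0.09],"hand":-1},
{"twist":[0.0, 0.0, 0.0032],"slide":[0.9, -0.07, -0.09],"hand":-1},
{"twist":[0.0, 0.0, 0.0032],"slide":[0.9, -0.08, -0.09],"hand":-1},
{"twist":[0.0, 0.0, 0.0032],"slide":[0.9, -0.09, -0.1],"hand":-1},
{"twist":[0.0, 0.0, 0.0032],"slide":[0.9, -0.1, -0.09],"ha
[... 349 characters left out ...]
twist":[0.0, 0.0, 0.0031],"slide":[0.9, -0.15, -0.09],"hand":-1},
{"twist":[0.0, 0.0, 0.0032],"slide":[0.89, -0.16, -0.1],"hand":-1},
{"twist":[0.0, 0.0, 0.0031],"slide":[0.9, -0.18, -0.09],"hand":-1},
{"twist":[0.0, 0.0, 0.0041],"slide":[0.84, -0.31, 0.17],"hand":-1},
{"twist":[0.0, 0.0, 0.0041],"slide":[0.84, -0.33, 0.17],"hand":-1},
{"twist":[0.0, 0.0, 0.0041],"slide":[0.83, -0.34, 0.16],"hand":-1},
{"twist":[0.0, 0.0, 0.0041],"slide":[0.83, -0.34, 0.17],"hand":-1},
{"twist":[0.0, 0.0, 0.004],"slide":[0.83, -0.36, 0.16],"hand":-1},
{"twist":[0.0, 0.0, 0.0041],"slide":[0.82, -0.36, 0.17],"hand":-1}]

end [0.5052 0.3081 0.2699] [[0.215, 0.977, -0.0], [0.977, -0.215, 0.0], [0.0, -0.0, -1.0]]
```

carry_out(
  steps=[
    {"twist": [0, 0, 0], "slide": [0, 0, -0.67], "hand": 0.5},
    {"twist": [0, 0, 0], "slide": [0, 0, -0.67], "hand": 0.5},
    {"twist": [0, 0, 0], "slide": [0, 0, -0.67], "hand": 0.5},
    {"twist": [0, 0, 0], "slide": [0, 0, -0.67], "hand": -1},
    {"twist": [0.0185, 0, 0.0012], "slide": [0.55, 0.36, -0.46], "hand": -1},
    {"twist": [0.0185, 0, 0.0012], "slide": [0.55, 0.33, -0.48], "hand": -1},
    {"twist": [0.0185, 0, 0.0012], "slide": [0.55, 0.3, -0.5], "hand": -1},
    {"twist": [0.0185, 0, 0.0012], "slide": [0.55, 0.27, -0.51], "hand": -1},
    {"twist": [0.0185, 0, 0.0012], "slide": [0.55, 0.23, -0.53], "hand": -1},
    {"twist": [0.0185, 0, 0.0012], "slide": [0.55, 0.2, -0.55], "hand": -1},
  ],
)

```text
time_s: 11.8
ee_pos: [0.5607, -0.2313, 0.2636]
orientation: [-2.218, -2.219, -0.003]
wrist_force: [-0.2, -0.4, -1.0]
grip_width: 0.986
grip_force: 0.0
```

carry_out(
  steps=[
    {"twist": [0, 0, 0.0032], "slide": [0.9, -0.05, -0.1], "hand": -1},
    {"twist": [0, 0, 0.0032], "slide": [0.9, -0.06, -0.1], "hand": -1},
    {"twist": [0, 0, 0.0032], "slide": [0.9, -0.07, -0.1], "hand": -1},
    {"twist": [0, 0, 0.0032], "slide": [0.9, -0.08, -0.1], "hand": -1},
    {"twist": [0, 0, 0.0032], "slide": [0.9, -0.09, -0.1], "hand": -1},
    {"twist": [0, 0, 0.0032], "slide": [0.9, -0.1, -0.1], "hand": -1},
    {"twist": [0, 0, 0.0032], "slide": [0.9, -0.1, -0.1], "hand": -1},
    {"twist": [0, 0, 0.0032], "slide": [0.9, -0.11, -0.1], "hand": -1},
    {"twist": [0, 0, 0.0032], "slide": [0.9, -0.12, -0.1], "hand": -1},
    {"twist": [0, 0, 0.0032], "slide": [0.9, -0.13, -0.1], "hand": -1},
  ],
)

```text
time_s: 13.05
ee_pos: [0.5451, 0.0397, 0.2944]
orientation: [-2.327, -2.105, -0.007]
wrist_force: [0.8, -0.8, -0.4]
grip_width: 1.0
grip_force: 0.0
```

carry_out(
  steps=[
    {"twist": [0, 0, 0.0032], "slide": [0.9, -0.14, -0.1], "hand": -1},
    {"twist": [0, 0, 0.0032], "slide": [0.9, -0.15, -0.1], "hand": -1},
    {"twist": [0, 0, 0.0032], "slide": [0.9, -0.16, -0.1], "hand": -1},
    {"twist": [0, 0, 0.0032], "slide": [0.9, -0.18, -0.1], "hand": -1},
    {"twist": [0, 0, 0.004], "slide": [0.84, -0.31, 0.17], "hand": -1},
    {"twist": [0, 0, 0.004], "slide": [0.84, -0.33, 0.17], "hand": -1},
    {"twist": [0, 0, 0.004], "slide": [0.83, -0.34, 0.17], "hand": -1},
    {"twist": [0, 0, 0.004], "slide": [0.83, -0.35, 0.17], "hand": -1},
    {"twist": [0, 0, 0.004], "slide": [0.83, -0.36, 0.17], "hand": -1},
    {"twist": [0, 0, 0.004], "slide": [0.82, -0.36, 0.17], "hand": -1},
  ],
)

```text
time_s: 14.3
ee_pos: [0.5036, 0.3071, 0.2772]
orientation: [-2.445, -1.967, -0.007]
wrist_force: [-0.3, -0.1, 0.4]
grip_width: 1.001
grip_force: 0.0
```

carry_out(
  steps=[
    {"twist": [0, 0, 0], "slide": [0, 0, 0], "hand": -1},
  ],
)

```text
time_s: 14.42
ee_pos: [0.5033, 0.3076, 0.2768]
orientation: [-2.442, -1.969, -0.006]
wrist_force: [-0.4, -1.1, 1.1]
grip_width: 1.004
grip_force: 0.0
```

Run:
```python
from h import *
print(pose()[0],pose()[1].as_matrix().round(3).tolist(),readout.state()['joints'].round(2))
a=np.radians(-12.4);x=np.array([np.cos(a),np.sin(a),0]);y=np.array([-x[1],x[0],0])
print(wproj([np.array([.505,.308,z])+i*x*w+j*y*h for z,w,h in((.07,.02,.04),(.19,.013,.018),(.01,.045,.055)) for i in(-1,1) for j in(-1,1)]))
w=grab('wrist','w2'); grab('scene','s4')
```

```text
[0.50326087 0.30759984 0.27677283] [[0.212, 0.977, -0.0], [0.977, -0.212, 0.006], [0.006, -0.001, -1.0]] [0.44 0.39 1.35 0.01 1.4  0.66]
[[266.9 221.2]
 [266.5 154.8]
 [300.  221.3]
 [300.9 154.9]
 [268.8 235.6]
 [268.5 193.2]
 [299.9 235.6]
 [300.7 193.3]
 [251.  219.6]
 [249.9 140.5]
 [315.2 219.8]
 [317.  140.7]]
```

View pics/w2.png

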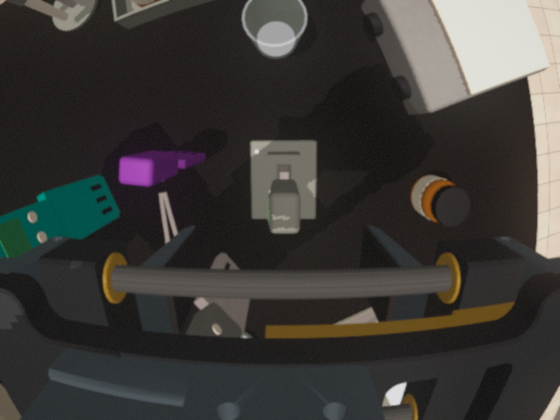

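The cradle foot (251-317, 141-218) and the probe handle's top (269-300, 193-235) match the prediction within 2 px. I'll descend on the probe.

Run:
```python
from h import *
rows(pose(),[((.505,.308,.131),down(-12.4),8)],-1)
```

```text
[{"twist":[0.0, -0.0002, 0.0001],"slide":[0.0, 0.0, 0.61],"hand":-1},
{"twist":[0.0, -0.0002, 0.0001],"slide":[0.01, 0.0, 0.61],"hand":-1},
{"twist":[0.0, -0.0002, 0.0001],"slide":[0.0, 0.0, 0.61],"hand":-1},
{"twist":[-0.0001, -0.0003, 0.0001],"slide":[0.01, 0.01, 0.61],"hand":-1},
{"twist":[0.0, -0.0002, 0.0001],"slide":[0.01, 0.0, 0.61],"hand":-1},
{"twist":[-0.0001, -0.0003, 0.0],"slide":[0.0, 0.01, 0.6],"hand":-1},
{"twist":[0.0, -0.0002, 0.0001],"slide":[0.01, 0.0, 0.61],"hand":-1},
{"twist":[-0.0001, -0.0003, 0.0],"slide":[0.01, 0.0, 0.6],"hand":-1}]

end [0.5049 0.3082 0.131 ] [[0.215, 0.977, 0.0], [0.977, -0.215, -0.0], [-0.0, 0.0, -1.0]]
```

carry_out(
  steps=[
    {"twist": [0, -0.002, 0], "slide": [0, 0.06, 0.6], "hand": -1},
    {"twist": [0, 0, 0], "slide": [0.01, 0, 0.6], "hand": -1},
    {"twist": [0, 0, 0], "slide": [0, 0, 0.6], "hand": -1},
    {"twist": [0, 0, 0], "slide": [0, 0, 0.6], "hand": -0.5},
    {"twist": [0, 0, 0], "slide": [0, 0, 0.6], "hand": -0.2},
    {"twist": [0, 0, 0], "slide": [0, 0, 0.6], "hand": 0},
    {"twist": [0, 0, 0], "slide": [0, 0, 0.6], "hand": 0},
    {"twist": [0, 0, 0], "slide": [0, 0, 0.6], "hand": 0.1},
    {"twist": [0, 0, 0], "slide": [0, 0, 0], "hand": 0.3},
    {"twist": [0, 0, 0], "slide": [0, 0, 0], "hand": 0.3},
  ],
  newtons=25,
)

```text
time_s: 15.78
ee_pos: [0.5059, 0.3065, 0.1319]
orientation: [-2.446, -1.97, 0.003]
wrist_force: [0.6, 0.8, -0.2]
grip_width: 0.353
grip_force: 0.0
```

carry_out(
  steps=[
    {"twist": [0, 0, 0], "slide": [0, 0, 0], "hand": 1},
    {"twist": [0, 0, 0], "slide": [0, 0, 0], "hand": 1},
    {"twist": [0, 0, 0], "slide": [0, 0, 0], "hand": 1},
    {"twist": [0, 0, 0], "slide": [0, 0, 0], "hand": 1},
  ],
)

```text
time_s: 16.27
ee_pos: [0.506, 0.307, 0.1323]
orientation: [-2.446, -1.971, 0.001]
wrist_force: [0.6, -0.9, 5.8]
grip_width: 0.283
grip_force: 25.0
```

Run:
```python
from h import *
p,r=pose();print(p,r.as_matrix().round(4).tolist())
rows((p,r),[(p+[0,0,.12],r,5),((.572,-.044,.26),down(14.5),15)],1)
```

```text
[0.50599709 0.30697894 0.13232598] [[0.2127, 0.9771, -0.0009], [0.9771, -0.2127, 0.0001], [-0.0001, -0.0009, -1.0]]
[{"twist":[0.0, 0.0, 0.0],"slide":[0.0, 0.0, -0.8],"hand":1},
{"twist":[0.0, 0.0, 0.0],"slide":[0.0, 0.0, -0.8],"hand":1},
{"twist":[0.0, 0.0, 0.0],"slide":[0.0, 0.0, -0.8],"hand":1},
{"twist":[0.0, 0.0, 0.0],"slide":[0.0, 0.0, -0.8],"hand":1},
{"twist":[0.0, 0.0, 0.0],"slide":[0.0, 0.0, -0.8],"hand":1},
{"twist":[0.0, 0.0, -0.0099],"slide":[-0.73, 0.31, -0.02],"hand":1},
{"twist":[0.0, 0.0, -0.0099],"slide":[-0.74, 0.29, -0.02],"hand":1},
{"twist":[0.0, 0.0, -0.0099],"slide":[-0.75, 0.26, -0.02],"hand":1},
{"twist":[0.0, 0.0, -0.0099],"slide":[-0.76, 0.24, -0.02],"hand":1},
{"twist":[0.0, 0.0, -0.0099],"slide":[-0.76, 0.22, -0.02],"hand":1}]

[{"twist":[0.0, 0.0, -0.0099],"slide":[-0.77, 0.19, -0.02],"hand":1},
{"twist":[0.0, 0.0, -0.0099],"slide":[-0.78, 0.17, -0.02],"hand":1},
{"twist":[0.0, 0.0, -0.0099],"slide":[-0.78, 0.14, -0.01],"hand":1},
{"twist":[0.0, 0.0, -0.0099],"slide":[-0.78, 0.12, -0.02],"hand":1},
{"twist":[0.0, 0.0, -0.0099],"slide":[-0.79, 0.09, -0.01],"hand":1},
{"twist":[-0.0001, 0.0, -0.01],"slide":[-0.79, 0.07, -0.02],"hand":1},
{"twist":[0.0, 0.0, -0.0099],"slide":[-0.79, 0.05, -0.01],"hand":1},
{"twist":[-0.0001, 0.0, -0.01],"slide":[-0.79, 0.02, -0.02],"hand":1},
{"twist":[0.0, 0.0, -0.0099],"slide":[-0.8, 0.0, -0.01],"hand":1},
{"twist":[-0.0001, -0.0001, -0.01],"slide":[-0.79, -0.03, -0.02],"hand":1}]

end [ 0.5721 -0.044   0.26  ] [[-0.25, 0.968, 0.0], [0.968, 0.25, -0.0], [-0.0, 0.0, -1.0]]
```

carry_out(
  steps=[
    {"twist": [0, 0, 0], "slide": [0, 0, -0.8], "hand": 1},
    {"twist": [0, 0, 0], "slide": [0, 0, -0.8], "hand": 1},
    {"twist": [0, 0, 0], "slide": [0, 0, -0.8], "hand": 1},
    {"twist": [0, 0, 0], "slide": [0, 0, -0.8], "hand": 1},
    {"twist": [0, 0, 0], "slide": [0, 0, -0.8], "hand": 1},
    {"twist": [0, 0, -0.01], "slide": [-0.73, 0.31, -0.02], "hand": 1},
    {"twist": [0, 0, -0.01], "slide": [-0.74, 0.29, -0.02], "hand": 1},
    {"twist": [0, 0, -0.01], "slide": [-0.75, 0.26, -0.02], "hand": 1},
    {"twist": [0, 0, -0.01], "slide": [-0.76, 0.24, -0.02], "hand": 1},
    {"twist": [0, 0, -0.01], "slide": [-0.76, 0.22, -0.02], "hand": 1},
  ],
)

```text
time_s: 17.52
ee_pos: [0.5279, 0.1892, 0.2546]
orientation: [-2.282, -2.157, 0.003]
wrist_force: [0.6, 0.3, -1.9]
grip_width: 0.284
grip_force: 25.0
```

carry_out(
  steps=[
    {"twist": [0, 0, -0.01], "slide": [-0.77, 0.19, -0.02], "hand": 1},
    {"twist": [0, 0, -0.01], "slide": [-0.78, 0.17, -0.02], "hand": 1},
    {"twist": [0, 0, -0.01], "slide": [-0.78, 0.14, -0.02], "hand": 1},
    {"twist": [0, 0, -0.01], "slide": [-0.78, 0.12, -0.02], "hand": 1},
    {"twist": [0, 0, -0.01], "slide": [-0.79, 0.09, -0.02], "hand": 1},
    {"twist": [0, 0, -0.01], "slide": [-0.79, 0.07, -0.02], "hand": 1},
    {"twist": [0, 0, -0.01], "slide": [-0.79, 0.05, -0.02], "hand": 1},
    {"twist": [0, 0, -0.01], "slide": [-0.79, 0.02, -0.02], "hand": 1},
    {"twist": [0, 0, -0.01], "slide": [-0.8, 0, -0.02], "hand": 1},
    {"twist": [0, 0, -0.01], "slide": [-0.79, -0.03, -0.02], "hand": 1},
  ],
)

```text
time_s: 18.77
ee_pos: [0.5724, -0.0446, 0.2606]
orientation: [-1.916, -2.487, 0.002]
wrist_force: [0.1, 0.3, -1.2]
grip_width: 0.283
grip_force: 25.0
```

carry_out(
  steps=[
    {"twist": [0, 0, 0], "slide": [0, 0, 0], "hand": 1},
    {"twist": [0, 0, 0], "slide": [0, 0, 0], "hand": 1},
  ],
)

```text
time_s: 19.02
ee_pos: [0.5723, -0.0435, 0.2605]
orientation: [-1.918, -2.485, 0.002]
wrist_force: [0.3, 0.3, -1.1]
grip_width: 0.28
grip_force: 25.0
```

Run:
```python
from h import *
p,r=pose();print(p,r.as_matrix().round(4).tolist())
w=grab('wrist','w3'); s=grab('scene','s5')
a=np.radians(14.5);x=np.array([np.cos(a),np.sin(a),0]);y=np.array([-x[1],x[0],0])
C=np.array([.572,-.0443,.115])
print('slot mouth (chamfer 20x60)',wproj([C+i*x*.010+j*y*.030 for i in(-1,1) for j in(-1,1)]), wproj([C+i*x*.023+j*y*.045 for i in(-1,1) for j in(-1,1)]))
t=np.array([p[0],p[1],p[2]-.1223]); print('tip pred',wproj([t+i*x*.005+j*y*.025 for i in(-1,1) for j in(-1,1)]))
print('scene tip',[proj('scene',t+i*x*.005+j*y*.025) for i in(-1,1) for j in(-1,1)])
k=cv2.resize(w[120:270,215:355],None,fx=4,fy=4,interpolation=cv2.INTER_CUBIC)[:,:400*2]
m=cv2.resize(s[170:270,190:250],None,fx=4,fy=4,interpolation=cv2.INTER_CUBIC)
m=np.vstack([m,np.zeros((200,240,3),np.uint8)])
cv2.imwrite('pics/c5.png',np.hstack([k,m])[:,:800,::-1])
```

```text
[ 0.57225581 -0.0435171   0.26053304] [[-0.2534, 0.9674, -0.0024], [0.9674, 0.2534, 0.0001], [0.0008, -0.0023, -1.0]]
slot mouth (chamfer 20x60) [[271.8 229.6]
 [271.6 171. ]
 [291.4 229.6]
 [292.  171.1]] [[259.3 243.3]
 [258.2 155.8]
 [303.7 243.4]
 [305.5 156. ]]
tip pred [[276.8 231.4]
 [276.8 179. ]
 [287.3 231.4]
 [287.8 179.1]]
scene tip [array([236. , 208.8]), array([251.7, 214.6]), array([234.4, 211.3]), array([250.1, 217.1])]
```

View pics/c5.png

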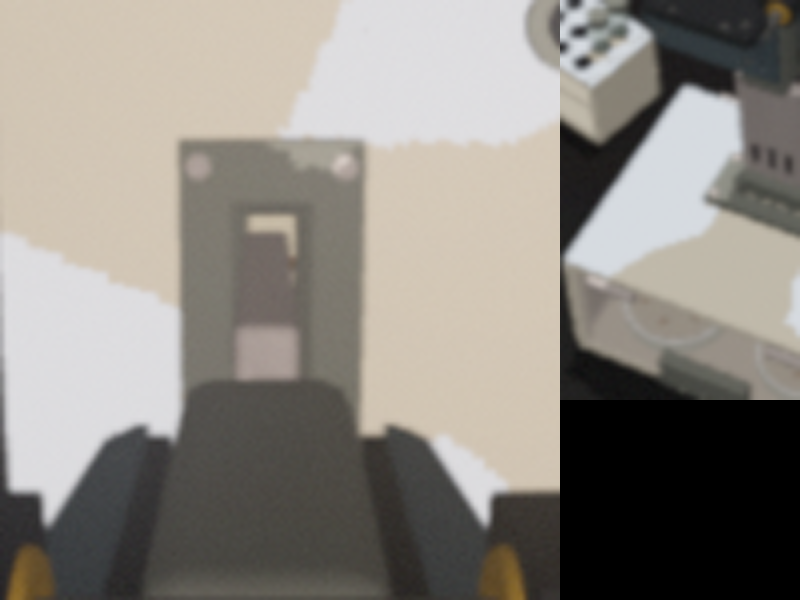

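The far end of the slot mouth is at crop (232-312, y 205) and the blade tip at crop (240-291, y 232). The tip needs about +1 mm in tool y and −1.2 mm in tool x. I'll correct that while lowering slowly.

carry_out(
  steps=[
    {"twist": [0, 0, 0], "slide": [-0.04, 0.03, 0.2], "hand": 1},
    {"twist": [0, 0, 0], "slide": [0, 0, 0.2], "hand": 1},
    {"twist": [0, 0, 0], "slide": [0, 0, 0.2], "hand": 1},
    {"twist": [0, 0, 0], "slide": [0, 0, 0.1], "hand": 1},
    {"twist": [0, 0, 0], "slide": [0, 0, 0.08], "hand": 1},
    {"twist": [0, 0, 0], "slide": [0, 0, 0.06], "hand": 1},
    {"twist": [0, 0, 0], "slide": [0, 0, 0], "hand": 1},
  ],
)

```text
time_s: 20.0
ee_pos: [0.5737, -0.0449, 0.2354]
orientation: [-1.918, -2.486, 0.002]
wrist_force: [0.1, -0.6, -1.7]
grip_width: 0.285
grip_force: 25.0
```

carry_out(
  steps=[
    {"twist": [0, 0, 0], "slide": [0, 0, 0.06], "hand": 1},
    {"twist": [0, 0, 0], "slide": [0, 0, 0.06], "hand": 1},
    {"twist": [0, 0, 0], "slide": [0, 0, 0], "hand": 1},
  ],
)

```text
time_s: 20.38
ee_pos: [0.5735, -0.0448, 0.2317]
orientation: [-1.918, -2.486, 0.002]
wrist_force: [-0.0, -0.1, -2.5]
grip_width: 0.284
grip_force: 25.0
```

carry_out(
  steps=[
    {"twist": [0, 0, 0], "slide": [0, 0, 0.06], "hand": 1},
    {"twist": [0, 0, 0], "slide": [0, 0, 0.06], "hand": 1},
    {"twist": [0, 0, 0], "slide": [0, 0, 0.06], "hand": 1},
    {"twist": [0, 0, 0], "slide": [0, 0, 0.06], "hand": 1},
    {"twist": [0, 0, 0], "slide": [0, 0, 0], "hand": 1},
  ],
)

```text
time_s: 21.0
ee_pos: [0.5735, -0.0449, 0.2244]
orientation: [-1.918, -2.486, 0.002]
wrist_force: [-0.6, 0.1, -1.7]
grip_width: 0.285
grip_force: 25.0
```

carry_out(
  steps=[
    {"twist": [0, 0, 0], "slide": [0, 0, 0.1], "hand": 1},
    {"twist": [0, 0, 0], "slide": [0, 0, 0.1], "hand": 1},
    {"twist": [0, 0, 0], "slide": [0, 0, 0.1], "hand": 1},
    {"twist": [0, 0, 0], "slide": [0, 0, 0.1], "hand": 1},
    {"twist": [0, 0, 0], "slide": [0, 0, 0], "hand": 1},
  ],
)

```text
time_s: 21.62
ee_pos: [0.5735, -0.0449, 0.2124]
orientation: [-1.918, -2.486, 0.003]
wrist_force: [-0.1, 0.5, -2.7]
grip_width: 0.283
grip_force: 25.0
```

carry_out(
  steps=[
    {"twist": [0, 0, 0], "slide": [0, 0, 0.12], "hand": 1},
    {"twist": [0, 0, 0], "slide": [0, 0, 0.12], "hand": 1},
    {"twist": [0, 0, 0], "slide": [0, 0, 0.12], "hand": 1},
    {"twist": [0, 0, 0], "slide": [0, 0, 0.12], "hand": 1},
    {"twist": [0, 0, 0], "slide": [0, 0, 0.1], "hand": 1},
    {"twist": [0, 0, 0], "slide": [0, 0, 0], "hand": 1},
  ],
)

```text
time_s: 22.38
ee_pos: [0.5734, -0.0448, 0.195]
orientation: [-1.918, -2.486, 0.003]
wrist_force: [0.3, -0.2, -2.0]
grip_width: 0.282
grip_force: 25.0
```

carry_out(
  steps=[
    {"twist": [0, 0, 0], "slide": [0, 0, 0.12], "hand": 1},
    {"twist": [0, 0, 0], "slide": [0, 0, 0.12], "hand": 1},
    {"twist": [0, 0, 0], "slide": [0, 0, 0.12], "hand": 1},
    {"twist": [0, 0, 0], "slide": [0, 0, 0.12], "hand": 1},
    {"twist": [0, 0, 0], "slide": [0, 0, 0.1], "hand": 1},
    {"twist": [0, 0, 0], "slide": [0, 0, 0], "hand": 1},
    {"twist": [0, 0, 0], "slide": [0, 0, 0], "hand": 1},
    {"twist": [0, 0, 0], "slide": [0, 0, 0], "hand": 1},
    {"twist": [0, 0, 0], "slide": [0, 0, 0], "hand": 1},
  ],
)

```text
time_s: 23.5
ee_pos: [0.5736, -0.0449, 0.1779]
orientation: [-1.918, -2.486, 0.002]
wrist_force: [0.0, 0.5, -1.5]
grip_width: 0.284
grip_force: 25.0
```

Run:
```python
from h import *
p,r=pose();st=readout.state();print(p,r.as_matrix().round(4).tolist(),st['wrist_force'],st['moment'],st['joint_vel'].round(4))
s=grab('scene','s6')
k=cv2.resize(s[140:280,140:300],None,fx=4,fy=4,interpolation=cv2.INTER_CUBIC)
cv2.imwrite('pics/c6.png',k[:,:,::-1])
```

```text
[ 0.57358238 -0.04488065  0.1779186 ] [[-0.2539, 0.9672, -0.0018], [0.9672, 0.2539, -0.0003], [0.0002, -0.0019, -1.0]] [ 0.02365442  0.46978299 -1.50343042] [-0.05327217  0.06613291 -0.05995845] [ 0.0013 -0.0002 -0.0001  0.0002  0.0004 -0.0002]
```

View pics/c6.png

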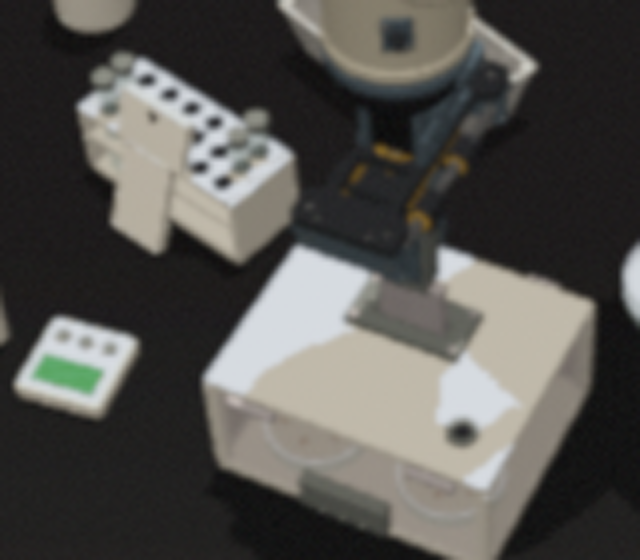

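The plate leans on the rack (crop 150,170), and the blade goes through the collar (crop 410,310), held with no side load and its tip about 59 mm below the top of the port. I'm handing the job in.

```bash
python3 -c "
from station import job_done
print(job_done())"
```

```text
the job is handed in; nothing more can be done
None
```

The job is handed in, with no verdict returned: the blanking plate leans by itself against the rack, and the probe is held still and upright in the port with its tip about 59 mm below the top.

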